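# Wedge a block up on the planing board

### The arm

A 7-joint arm with a two-finger parallel gripper is mounted at the origin on a cart in front of the work surface, level with it; the furniture and walls round the work are solid. World frame = base frame: x ahead of the robot, y to its left, z up, the work surface at z = 0. Lengths are in m, angles in rad, forces in N, time in s.
With the tool pointing down it reaches from about 0.425 to 0.95 m from the base axis. Payload 4.7 kg.
Tool frame: the origin (TCP) lies between the finger pads; the fingertips stand 25 mm ahead of it and the grasp point (between the pads) lies 6 mm ahead of it; z points along the fingers, y is the line along which they close (so a half turn about z gives the same grasp; the last joint's range is limited). The gripper opens to 85 mm and grips with 20 to 120 N. Pads are 22 mm wide; open, the fingers measure 114 mm over their backs; the gripper's body (76 mm by 85 mm) begins 54 mm behind the grasp point. The pads swing forward as they close: fully open they stand 13 mm farther back than shut.
Start: joints at [1.135, 0.469, -0.049, 1.532, 0.024, 1.141, -0.082], TCP at [0.267, -0.62, 0.256] pointing down, gripper open.
Joint ranges: [-2.59, 2.59], [-0.33, 1.99], [-1.39, 1.29], [0.1, 2.45], [-1.04, 4.18], [0.21, 1.99], [-2.66, 2.66]. Speed limits (rad/s): [2.57, 2.57, 3.14, 3.14, 3.14, 3.14, 3.14].

### API

Orientations are given as a 3x3 rotation matrix whose columns are the frame's x, y, z axes.
In Python, from rig import * gives the robot as it stands. Calls block until the motion is done:
- movep(position, orientation): joint-space move of the TCP to a pose.
- move_l(position, attitude=None, feed=0.15, until_force=None): straight line of the TCP; attitude=None keeps the orientation; feed is the mean speed in m/s. With until_force (N) it stops when the force on the tool has changed by that much, and returns True; else False.
- move_joints(angles): joint-space move.
- command_gripper(opening, newtons=None): finger opening in m; newtons is the grip in N (None keeps the last); returns when the fingers have stopped.
- sleep(seconds).
- inverse_kinematics(position, orientation): joint angles nearest the present ones, or None.
- sense(): the state.
- camera(name): name is "side" or "top" or "wrist"; returns (picture, depth): 384x512x3 uint8, red, green, blue; 384x512 float32, m along the optical axis (not along the pixel's ray), 0 where there is no reading.
- camera_params(name): a dict with "K" (3x3 intrinsics, pixels), "dist" ([k1, k2, p1, p2, k3] as OpenCV has them; the pictures are not rectified), "position" and "rotation" of the camera in the world; the wrist camera has in their place "tool_from_camera" (4x4, takes a point from camera to tool coordinates, whose origin is the TCP and whose axes are the flange's). Camera axes: x right, y down, z forward; pixel columns grow to the right and rows downward; lengths in m; the calibration is good to about 2 mm. A picture is of the moment at which its call begins: read the wrist's pose just before it. camera_params takes no time and is no camera call.
A pose or a line that the arm cannot do raises Unreachable and nothing moves.
- finish_job(): hands the job in; it is judged then, once.
The state is a dict: "time_s": time; "joint_pos": joint angles; "qd": joint speeds; "joint_efforts": joint torques, N m; "position": TCP position; "tcp_rot": TCP orientation; "wrist_force": force on the tool from outside, world axes, zero at the start; "ft_torque": the same for the moment, N m; "finger_gap": finger opening in m; "gripper_force": force on a finger pad.
Only numpy, scipy, OpenCV 4.12 (cv2) and the standard library are available. Lean on these libraries where they do the work, as an engineer would, in place of code of your own. Each camera call takes 0.05 s, during which the arm holds its last target. There are 200 camera calls.

### The job

Set the wooden block up for planing: lay it lengthwise in the station of the planing board where block and wedge both have room, against the fence and the end stop. Then lower the wedge into the tapering gap between block and cleat, thin end first and straight face to the block, and push it along until it jams and presses the block flush against the fence. Finish while holding it there, still pushing the wedge home with a firm, steady push of about 10 N: do not let go.

Things in the scene. Friction and masses are not known exactly. Their poses are not given: they have to be found in the camera images.
- planing_board: plywood planing board fixed on the counter, 290 x 120 x 12 mm. Origin: centre of its underside; x along its length, away from the robot, y across it to the fence, z up. Two stations one behind the other, mouths (near ends) at x = -100 and +40 mm; each has the fence at +y, an end stop at its far end and a cleat at -y. Fence, stops and cleats stand 10 mm above the board's top.
- fence: wooden strip 290 x 20 x 10 mm fixed along the board's +y edge. Origin: centre of its underside, on the board's top face; x along its length, as on the board. Its working face is 10 mm from the origin towards -y. The end stops are strips across the board that reach 30 mm out from this face.
- cleat_wide: the slimmer cleat, 60 mm long, 10 mm high; its station, near or far, has room for block and wedge. Origin: on the board's top at the mouth, 15 mm in from the board's -y edge; axes as on the board. Here the fence's face is at y = +85 mm, the stop's face at x = +90; its tapered face runs from y = +16 at x = 0 (mouth) to y = +28 at x = +60: the room to the fence narrows from 69 to 57 mm.
- cleat_narrow: the broader cleat, in the other station, made for slimmer stock: room to the fence only 59 mm at the mouth to 47 mm at the end, so the block goes in but the wedge does not. Origin and axes as for the other cleat.
- seat_wide (a point): where the block's centre (half-way up) is when it lies in the wide station against fence and end stop, 27 mm above the counter; axes as on the board. The block there rises 20 mm above fence and cleats, so fingers can grip it across with their tips above them.
- seat_narrow (a point): the same point in the narrow station
- block_center (a point): centre (half-way up) of the block: a sawn reddish-brown offcut of wood, 45 (x) x 90 (y) x 30 mm (z), 70 g, lying flat and loose on the counter. It goes in the station with its 90 mm side along the fence, either end first.
- wedge_heel (a point): centre (half-way up) of the wedge's heel. Pale, waxed (slippery), loose wooden wedge, 90 mm long, 25 high, 40 g, flat; x points to its thin end, z up. Heel: 30 mm long, 26 thick, parallel sides, good to grip across; then a taper over 60 mm to 14 mm. Butt end, slightly crowned, 15 mm behind this point. The straight +y face (13 mm off) goes to the block, the tapered -y face to the cleat.
- wedge_tip (a point): middle of the wedge's thin end, half-way up; axes as at the heel. Home, this end is about 50 mm inside the mouth and the heel's centre 25 mm outside it, the wedge flat on the board; it stays jammed. Lowered with this end 10 to 20 mm inside the mouth the wedge has about 7 mm of play sideways.
- block_plane: block plane, 52 x 164 x 51 mm, at the front of the counter; bystander
- marking_gauge: beech marking gauge, 210 x 65 x 71 mm, at the front left; bystander

How it is judged:
On the way, in this order (a step that is already met when the one before it is completed fails the run):
1. the block lies in the wide station, along the fence, down on the board (x of block_center in the frame of cleat_wide between 0.03 and 0.05 m and y of block_center in the frame of cleat_wide between 0.05 and 0.066 m and z of block_center in the frame of cleat_wide below 0.018 m and angle between the y axis of block_center and the x axis of fence, either way round below 0.12 rad), for 0.2 s.
2. the wedge lies on the board with its thin end in the gap between block and cleat (x of wedge_heel in the frame of cleat_wide between -0.075 and -0.01 m and y of wedge_heel in the frame of cleat_wide between 0.01 and 0.04 m and z of wedge_heel in the frame of cleat_wide below 0.016 m), for 0.2 s.
At the end, for the whole second after the job is handed in: Block flat in the wide station, within 2 mm of the fence, 4 mm of the end stop, 0.03 rad of parallel; wedge flat, within 12 mm of home, straight to 0.06 rad; fingers bear on the wedge with over 2 N; wedge on cleat, wedge on block and block on fence bear over 1 N each; all at rest (x of block_center in the frame of cleat_wide between 0.041 and 0.048 m and y of block_center in the frame of cleat_wide between 0.0605 and 0.0655 m and z of block_center in the frame of cleat_wide between 0.0125 and 0.0175 m and angle between the y axis of block_center and the x axis of fence, either way round below 0.03 rad and x of wedge_heel in the frame of cleat_wide between -0.037 and -0.013 m and z of wedge_heel in the frame of cleat_wide below 0.0155 m and angle between the x axis of wedge_heel and the x axis of fence, either way round below 0.06 rad and angle between wedge_heel's own z axis and vertical below 0.08 rad and contact force between the fingers and wedge above 2 N and contact force between wedge and cleat_wide above 1 N and contact force between wedge and block above 1 N and contact force between block and fence above 1 N and linear speed of each of block, wedge below 0.01 m/s); the arm keeps its last pose, push and grip.
It fails at once if the plane or the marking gauge is moved more than 2 cm (distance of any of block_plane, marking_gauge from where it was at the start of the episode above 0.02 m).
It also fails if it takes over 69 s, if anything falls off the work surface, if the arm or the gripper's body presses on something with over 40 N, if the wrist force passes 120 N, or if a joint passes its speed limit or range.

## Working session

There is one attempt and no reset: what is moved stays moved. The work goes in short steps, each a Python script; the robot and the scene stay as the last script left them, time stands still between calls to the robot, and variables do not carry over. Pictures are saved under pics/ and viewed, at most 10 in all, crops included, and the job is handed in when it is done.

```bash
mkdir -p pics; ls; python3 - <<'E'
from rig import *
import cv2,numpy as np,pickle
d={}
for n in ["side","top","wrist"]:
    s=sense(); p,z=camera(n); d[n]=(p,z,camera_params(n),s)
    cv2.imwrite(f"pics/{n}0.png",p[...,::-1])
    c=d[n][2]; print(n,{k:np.round(v,3).tolist() for k,v in c.items() if k!='name'})
pickle.dump(d,open("d0.pkl","wb"))
a=np.hstack([d["top"][0],d["side"][0]]);print(sense()["time_s"],sense()["tcp_rot"])
E
```

```text
pics
side {'K': [[372.967, 0.0, 259.846], [0.0, 372.967, 190.826], [0.0, 0.0, 1.0]], 'dist': [0.028, 0.0, 0.0, 0.0, 0.0], 'position': [0.148, 0.706, 0.712], 'rotation': [[-0.863, -0.343, 0.372], [-0.506, 0.557, -0.659], [0.019, -0.756, -0.654]]}
top {'K': [[404.442, 0.0, 256.158], [0.0, 404.442, 189.578], [0.0, 0.0, 1.0]], 'dist': [-0.128, 0.0, 0.0, 0.0, 0.0], 'position': [0.365, 0.058, 1.311], 'rotation': [[0.017, -0.991, 0.135], [-1.0, -0.02, -0.022], [0.024, -0.134, -0.991]]}
wrist {'K': [[318.509, 0.0, 261.135], [0.0, 318.509, 190.593], [0.0, 0.0, 1.0]], 'dist': [0.017, 0.0, 0.0, 0.0, 0.0], 'tool_from_camera': [[-0.0, -0.962, -0.273, 0.068], [1.0, 0.0, -0.001, 0.0], [0.001, -0.273, 0.962, -0.117], [0.0, 0.0, 0.0, 1.0]]}
0.15 [[ 9.18399740e-01  3.95653203e-01 -6.78392508e-04]
 [ 3.95653775e-01 -9.18398752e-01  1.35027198e-03]
 [-8.87954000e-05 -1.50849799e-03 -9.99998858e-01]]
```

View pics/top0.png

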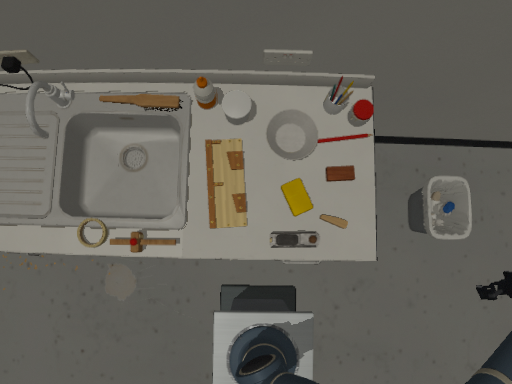

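View pics/side0.png

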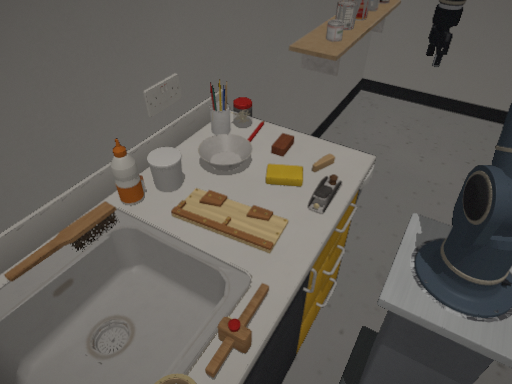

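The top view shows the block at about (340,173), the wedge at (334,221) with a sponge at (297,197) between them and the board. The board spans (207–247, 138–228) with the fence on its left. The cleats are at (240,203) near and (235,160) far.

```bash
cat > h.py <<'E'
from rig import *
import cv2,numpy as np,pickle
def campose(c,s=None):
    if "position" in c: return np.array(c["rotation"]),np.array(c["position"])
    T=np.array(c["tool_from_camera"]); R=np.array(s["tcp_rot"])
    return R@T[:3,:3], np.array(s["position"])+R@T[:3,3]
def ray(c,uv,s=None):
    R,o=campose(c,s)
    x=cv2.undistortPoints(np.array(uv,float).reshape(-1,1,2),np.array(c["K"]),np.array(c["dist"])).reshape(-1,2)
    return o,np.c_[x,np.ones(len(x))]@R.T
def onplane(c,uv,z,s=None):
    o,d=ray(c,uv,s); return o+d*((z-o[2])/d[:,2])[:,None]
def proj(c,P,s=None):
    R,o=campose(c,s); q=(np.array(P,float).reshape(-1,3)-o)@R
    return cv2.projectPoints(q,np.zeros(3),np.zeros(3),np.array(c["K"]),np.array(c["dist"]))[0].reshape(-1,2)
def cloud(v):
    p,z,c,s=v; H,W=z.shape
    uv=np.stack(np.meshgrid(np.arange(W),np.arange(H)),-1).reshape(-1,2)
    o,d=ray(c,uv,s); return (o+d*z.reshape(-1,1)).reshape(H,W,3)
def snap(n,name):
    s=sense(); p,z=camera(n); v=(p,z,camera_params(n),s)
    cv2.imwrite(f"pics/{name}.png",p[...,::-1]); pickle.dump(v,open(name+".pkl","wb")); return v
def down(a): # tool x axis at angle a about world z, pointing down
    c,s=np.cos(a),np.sin(a); return np.array([[c,s,0],[s,-c,0],[0,0,-1]])
E
python3 - <<'E'
from h import *
d=pickle.load(open("d0.pkl","rb"));c=d["top"][2];C=cloud(d["top"])
for n,u in dict(block=(340,173),wedge=(334,221),nearcleat=(240,203),farcleat=(235,160),fnear=(212,227),ffar=(210,141),plane=(295,240),sponge=(297,197),bowl=(291,137)).items():
    print(n,onplane(c,[u],.02).round(3),C[u[1],u[0]].round(3))
for p in [((.45,-.13,.25)),((.45,.07,.25))]: 
  for a in (0,np.pi): print(p,a,inverse_kinematics(p,down(a)))
E
```

```text
block [[ 0.601 -0.244  0.02 ]] [ 0.599 -0.241  0.032]
wedge [[ 0.444 -0.223  0.02 ]] [ 0.443 -0.221  0.027]
nearcleat [[0.496 0.081 0.02 ]] [0.496 0.081 0.022]
farcleat [[0.636 0.1   0.02 ]] [0.636 0.1   0.023]
fnear [[0.418 0.168 0.02 ]] [0.418 0.168 0.023]
ffar [[0.698 0.184 0.02 ]] [0.696 0.183 0.029]
plane [[ 0.381 -0.097  0.02 ]] [ 0.381 -0.095  0.033]
sponge [[ 0.519 -0.102  0.02 ]] [ 0.518 -0.101  0.031]
bowl [[ 0.718 -0.082  0.02 ]] [ 0.723 -0.084  0.002]
(0.45, -0.13, 0.25) 0 [ 0.48433077  0.15589601 -0.32529912  1.99758314  0.05911989  0.99696511
 -1.44020749]
(0.45, -0.13, 0.25) 3.141592653589793 [ 0.88270101  0.21550406 -0.78401857  1.97863045  0.17854918  1.01638266
  1.58645503]
(0.45, 0.07, 0.25) 0 [ 0.38400243  0.17461953 -0.6983097   2.00755588  0.13281343  1.003743
 -1.949208  ]
(0.45, 0.07, 0.25) 3.141592653589793 [ 0.69292173  0.26442858 -1.07995661  1.99554725  0.27128921  1.03558985
  1.05769164]
```

```bash
python3 - <<'E'
from h import *
for n,p in dict(A=(.54,-.2,.25),B=(.56,-.06,.25),C=(.59,.1,.25)).items():
    movep(p,down(0)); sleep(.2); snap("wrist","w"+n); print(n,sense()["time_s"],np.round(sense()["position"],3))
a,b,c=[cv2.imread(f"pics/w{n}.png") for n in "ABC"]
cv2.imwrite("pics/blk.png",cv2.resize(a[30:370,130:400],None,fx=1.7,fy=1.7,interpolation=2))
cv2.imwrite("pics/brd.png",cv2.resize(c[30:370,100:420],None,fx=1.75,fy=1.75,interpolation=2))
E
```

```text
A 2.2167 [ 0.54  -0.201  0.25 ]
B 3.0917 [ 0.56  -0.062  0.25 ]
C 4.0333 [0.59  0.098 0.25 ]
```

View pics/blk.png

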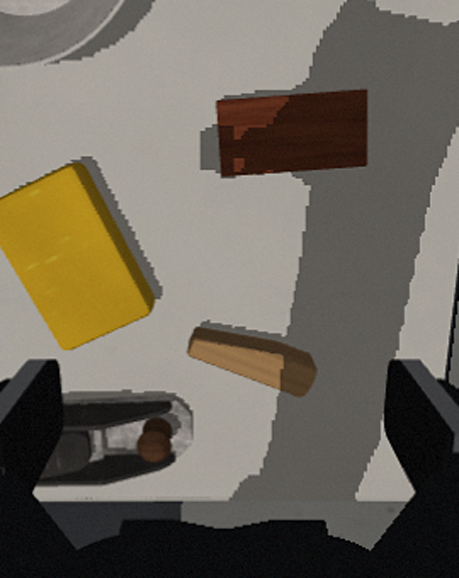

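View pics/brd.png

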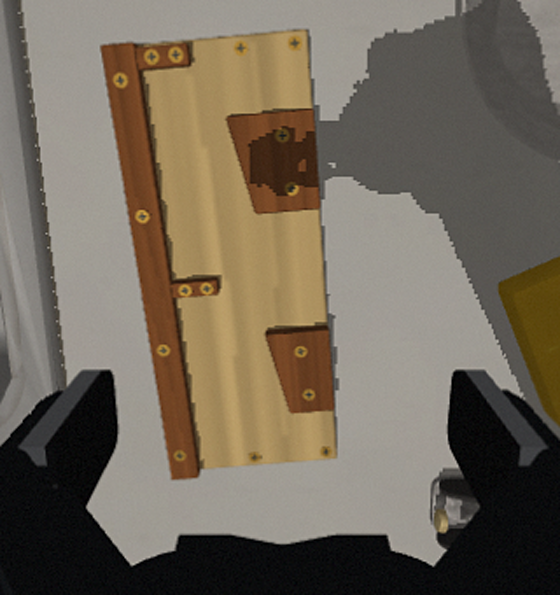

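View pics/wB.png

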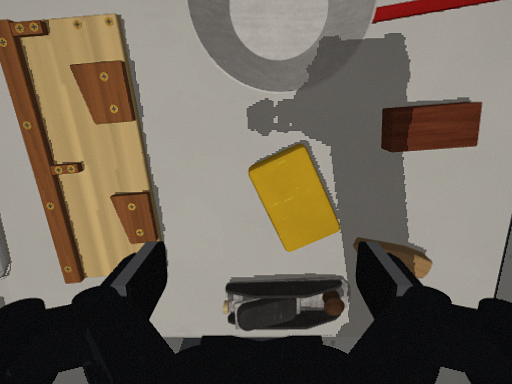

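The near cleat (mouth at crop y≈411, about 43 px wide) is slimmer than the far one (about 60 px), so the wide station is the near one. The block's top is at crop (217–367, 89–178). The wedge's heel is lower right at about (298,372) and its thin end points left at about (195,340).

```bash
cat > meas.py <<'E'
from h import *
from scipy.optimize import least_squares
A,B,C=[pickle.load(open(f"w{n}.pkl","rb")) for n in "ABC"]
top=pickle.load(open("d0.pkl","rb"))["top"]
M={'fno':(-.145,.06,.022),'fni':(-.145,.04,.022),'ffo':(.145,.06,.022),'bn':(-.145,-.06,.012),'bf':(.145,-.06,.012),
'nm':(-.1,-.029,.022),'nmo':(-.1,-.06,.022),'ne':(-.04,-.017,.022),'neo':(-.04,-.06,.022),
'fm':(.04,-.019,.022),'fmo':(.04,-.06,.022),'fe':(.1,-.007,.022),'feo':(.1,-.06,.022)}
oc={'fno':(172,478),'fni':(200,474),'ffo':(101,46),'bn':(337,458),'bf':(308,30),'nm':(291,412),'nmo':(334,410),'ne':(267,333),'neo':(327,326),'fm':(257,213),'fmo':(319,208),'fe':(227,117),'feo':(315,109)}
oc={k:(u/1.75+100,v/1.75+30) for k,(u,v) in oc.items()}
ob={'fno':(64,283),'fni':(80,280),'bf':(117,13),'ne':(111,192),'neo':(149,192),'fm':(94,124),'fmo':(134,122),'fe':(71,66),'feo':(124,60)}
def tf(x,P):
    c,s=np.cos(x[3]),np.sin(x[3]); return np.array(P)@np.array([[c,s,0],[-s,c,0],[0,0,1]])+x[:3]
def res(x,sets):
    r=[]
    for v,o in sets:
        r.append(proj(v[2],tf(x,[M[k] for k in o]),v[3])-np.array(list(o.values())))
    return np.concatenate(r).ravel()
for sets in ([(C,oc)],[(B,ob)],[(C,oc),(B,ob)]):
    f=least_squares(res,[.56,.12,0,0],args=(sets,),loss='soft_l1'); print(f.x.round(4),np.abs(f.fun).max().round(1),np.sqrt((f.fun**2).mean()).round(2))
np.save("board.npy",f.x)
print("seat",tf(f.x,(-.1+.045,-.045+.0625,.027)), "mouth",tf(f.x,(-.1,-.045,.012)))
for n,v in dict(A=A,B=B,C=C).items():
    P=cloud(v); p=v[0].astype(int)
    print(n,"counter z",np.median(P[(np.abs(P[...,2])<.01)][:,2]).round(4))
    for nm,ctr,r,lo in (("block",(.6,-.243),.075,.022),("wedge",(.444,-.222),.065,.016)):
        m=(np.hypot(P[...,0]-ctr[0],P[...,1]-ctr[1])<r)&(P[...,2]>lo)&(P[...,2]<.05)&(v[1]>0)
        nc,l,st,ce=cv2.connectedComponentsWithStats(m.astype(np.uint8))
        if nc<2: continue
        i=1+st[1:,4].argmax(); Q=P[l==i]; z=np.median(Q[:,2]); Q=Q[np.abs(Q[:,2]-z)<.006]
        R=cv2.minAreaRect((Q[:,:2]*1000).astype(np.float32)); print(n,nm,"z",z.round(4),Q[:,2].std().round(4),np.round(R[0],1),np.round(R[1],1),round(R[2],2),"bbox",st[i])
E
python3 meas.py; python3 - <<'E'
from h import *
A=pickle.load(open("wA.pkl","rb"))
a=cv2.imread("pics/wA.png")
w=cv2.resize(a[210:275,225:330],None,fx=6,fy=6,interpolation=2); b=cv2.resize(a[75:145,250:355],None,fx=6,fy=6,interpolation=2)
t=pickle.load(open("d0.pkl","rb"))
cv2.imwrite("pics/z.png",np.vstack([w[:300],b[:300]])) if 0 else cv2.imwrite("pics/z.png",w)
E
```

```text
[ 0.5616  0.1292 -0.0048  0.0829] 1.2 0.6
[ 0.5625  0.13   -0.004   0.0731] 3.5 1.3
[ 0.562   0.1294 -0.0041  0.0814] 3.8 1.06
seat [0.50571112 0.14232512 0.02290148] mouth [0.4659434  0.07637227 0.00790148]
A counter z -0.001
A block z 0.0289 0.0008 [ 599.7 -243.1] [44.9 89.1] 4.01 bbox [ 257   83   89   51 3920]
A wedge z 0.0238 0.0013 [ 446.6 -221.6] [89.8 26.6] 69.22 bbox [ 241  227   76   37 1419]
B counter z -0.0009
B block z 0.0289 0.001 [ 599.9 -242.9] [45.8 91.2] 3.81 bbox [ 388  102   94   50 3959]
B wedge z 0.0238 0.0014 [ 449.1 -237.2] [66.  27.1] 49.66 bbox [380 245  53  34 716]
C counter z -0.0007
C wedge z 0.0236 0.0018 [ 454.8 -192.6] [32.  18.7] 67.66 bbox [486 265  26  21 357]
```

View pics/z.png

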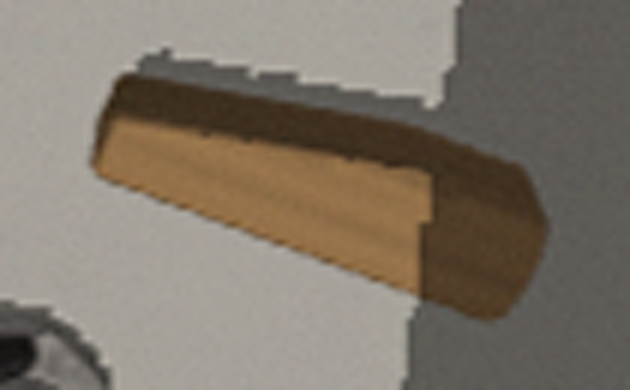

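The wedge crop shows the straight lower edge (95,175)→(490,320) facing the robot and the bent, tapered edge facing away. So the thin end points to +y, and +y face = straight face. Depth gives 45×90 mm for the block and 90×26.6 mm for the wedge, which match the given sizes. Next I refit the board with its z fixed and pick up the block.

```bash
cat >> meas.py <<'E'
g=least_squares(lambda q:res([q[0],q[1],-.001,q[2]],[(C,oc)]),[.56,.12,0.08]); print("C z fixed",g.x.round(4),np.abs(g.fun).max().round(1))
P=cloud(C); b=np.array([g.x[0],g.x[1],0]); c_,s_=np.cos(g.x[2]),np.sin(g.x[2])
L=(P-b)@np.array([[c_,-s_,0],[s_,c_,0],[0,0,1]])
hi=(L[...,2]>.0165)&(L[...,2]<.03)&(C[1]>0)
def rng(m,k): return np.percentile(L[m][:,k],[1,99]).round(4)
f=hi&(np.abs(L[...,0])<.15)&(np.abs(L[...,1]-.05)<.03)
for x0 in (-.12,-.07,.02,.08): print("fence y at",x0,rng(f&(np.abs(L[...,0]-x0)<.01),1))
print("cleat y ends",[rng(hi&(np.abs(L[...,0]-x0)<.002)&(np.abs(L[...,1]+.05)<.06),1) for x0 in (-.095,-.045,.045,.095)])
k=hi&(np.abs(L[...,1]+.05)<.02); print("cleat x",rng(k&(L[...,0]<-.02)&(L[...,0]>-.14),0)); st=hi&(np.abs(L[...,1]-.022)<.008)&(np.abs(L[...,0])<.03);print("stop x",rng(st,0))
print("heights",np.median(L[f][:,2]),np.median(L[(np.abs(L[...,0]+.07)<.03)&(np.abs(L[...,1]-.01)<.015)][:,2]))
np.save("board.npy",[g.x[0],g.x[1],0,g.x[2]])
E
python3 meas.py | tail -9
python3 - <<'E'
from h import *
a=np.deg2rad(93.9); p=np.array([.5998,-.243])
command_gripper(.07,40)
movep([*p,.10],down(a)); move_l([*p,.036],feed=.1)
print("grip",command_gripper(.02,40)); s=sense(); print(s["time_s"],s["finger_gap"],s["gripper_force"])
move_l([*p,.13],feed=.2); s=sense(); print(s["time_s"],s["finger_gap"],np.round(s["wrist_force"],2),np.round(s["position"],4))
E
```

```text
C z fixed [0.5624 0.1291 0.0831] 2.1
fence y at -0.12 [0.04   0.0607]
fence y at -0.07 [0.0402 0.0597]
fence y at 0.02 [0.0403 0.0596]
fence y at 0.08 [0.0405 0.0608]
cleat y ends [array([-0.0584, -0.0283]), array([-0.0593, -0.0186]), array([-0.0585, -0.0181]), array([-0.0587, -0.0085])]
cleat x [-0.0982 -0.0398]
stop x [-0.0096  0.0001]
heights 0.020952323809975443 0.01110341740771556
grip False
7.2083 0.043954508471854205 43.220672607421875
7.825 0.04402890152486803 [-0.4   0.13 -1.72] [ 0.5988 -0.2431  0.129 ]
```

```bash
cat >> h.py <<'E'
b=np.load("board.npy"); YAW=b[3]
ex=np.array([np.cos(YAW),np.sin(YAW),0]); ey=np.array([-ex[1],ex[0],0])
def W(x,y,z): # cleat_wide x,y ; world z
    return np.array([b[0],b[1],0])+ex*(x-.1)+ey*(y-.045)+np.array([0,0,z])
def cl(p): # world->cleat x,y,z(world)
    d=np.array(p)-W(0,0,0); return np.array([d@ex,d@ey,d[2]])
def st(t=""):
    s=sense(); f=np.array(s["wrist_force"]); print(t,round(s["time_s"],2),"cl mm",(cl(s["position"])*1000).round(1),"F",np.round([f@ex,f@ey,f[2]],1),"gap",round(s["finger_gap"],4),round(s["gripper_force"],1)); return s
E
python3 - <<'E'
from h import *
R=down(YAW)
movep(W(.040,.057,.13),R); st("above")
move_l(W(.040,.057,.056),feed=.12); st("near")
print(move_l(W(.040,.057,.046),feed=.03,until_force=4)); s=st("down"); z=s["position"][2]
print(move_l(W(.050,.057,z),feed=.03,until_force=5)); s=st("stop"); x=cl(s["position"])[0]
print(move_l(W(x,.069,z),feed=.03,until_force=5)); st("fence")
v=snap("wrist","wD")
E
```

```text
above 9.61 cl mm [ 40.1  56.4 129.6] F [ 0.3 -0.  -0.2] gap 0.0443 42.7
near 10.38 cl mm [40.5 57.1 56.4] F [ 0.7 -0.6 -0.1] gap 0.0437 42.7
True
down 10.7 cl mm [41.  57.2 48.8] F [0.1 1.  2.5] gap 0.0442 43.7
True
stop 10.91 cl mm [41.1 57.2 48.8] F [-1.1 -0.3  3.6] gap 0.044 43.7
True
fence 11.25 cl mm [41.2 63.7 48.8] F [-1.4 -1.   3.7] gap 0.044 43.8
```

```bash
python3 - <<'E'
from h import *
z=sense()["position"][2]
print(move_l(W(.052,.0632,z),feed=.02,until_force=8)); s=st("stop")
x,y,_=cl(s["position"])
print(move_l(W(x,.069,z),feed=.02,until_force=6)); st("fence")
command_gripper(.062); st("open")
move_l(W(x,.0625,.13),feed=.2)
movep(W(.04,.04,.25),down(YAW)); sleep(.15); v=snap("wrist","wE"); st()
a=cv2.imread("pics/wE.png"); cv2.imwrite("pics/e.png",cv2.resize(a[60:380,130:400],None,fx=1.8,fy=1.8,interpolation=2))
L=np.array(cloud(v)); sh=L.shape; D=L-W(0,0,0); X=np.stack([D@ex,D@ey,D[...,2]],-1)
m=(X[...,2]>.034)&(X[...,2]<.05)&(v[1]>0)&(X[...,0]>-.03)&(X[...,0]<.13)&(X[...,1]>.02)&(X[...,1]<.1)
r=cv2.minAreaRect((X[m][:,:2]*1000).astype(np.float32)); print(r,np.median(X[m][:,2]))
E
```

```text
True
stop 11.57 cl mm [41.3 63.7 48.8] F [-1.4 -0.5  4.9] gap 0.044 43.9
True
fence 11.78 cl mm [41.3 63.8 48.9] F [-0.9  0.4  3.8] gap 0.0441 43.8
open 12.1 cl mm [40.9 63.5 48.5] F [ 0.   0.3 -0.3] gap 0.0623 0.0
 13.42 cl mm [ 39.  40. 248.] F [-0.5 -0.4 -0.1] gap 0.0622 0.0
((40.25377655029297, 63.15044403076172), (44.73573684692383, 89.91567993164062), 89.97344207763672) 0.040933019342168225
```

View pics/e.png

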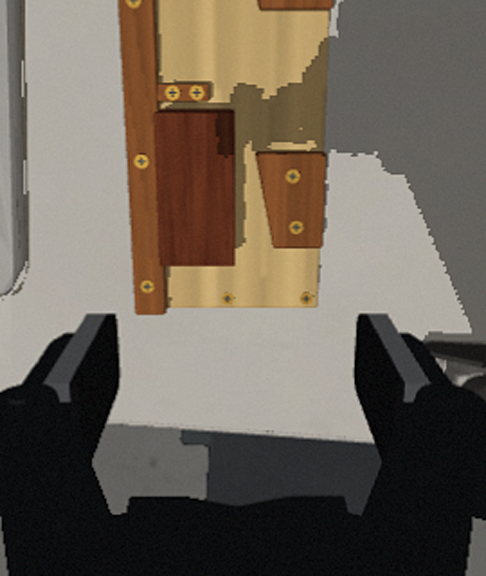

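The picture shows the block flat along the fence (159–235, 110–265), but about 5 mm short of the stop at crop y≈100. I'll push its near end home with shut fingers.

```bash
python3 - <<'E'
from h import *
R=down(YAW)
command_gripper(0.0,40)
movep(W(-.035,.062,.10),R); move_l(W(-.035,.062,.044),feed=.12); st("pre")
print(move_l(W(-.002,.062,.044),feed=.03,until_force=12)); st("push")
move_l(W(-.03,.062,.044),feed=.1); move_l(W(-.03,.062,.12),feed=.2); st()
movep(W(.0,.04,.25),R); sleep(.1); v=snap("wrist","wF"); st()
D=cloud(v)-W(0,0,0); X=np.stack([D@ex,D@ey,D[...,2]],-1)
m=(X[...,2]>.034)&(X[...,2]<.05)&(v[1]>0)&(X[...,0]>-.03)&(X[...,0]<.13)&(X[...,1]>.02)&(X[...,1]<.1)
r=cv2.minAreaRect((X[m][:,:2]*1000).astype(np.float32)); print(r,np.median(X[m][:,2]))
E
```

```text
pre 15.36 cl mm [-33.9  62.2  44.7] F [ 0.1 -0.8  0.9] gap -0.0001 0.0
True
push 16.23 cl mm [-10.   61.7  43.2] F [ 0.2  0.  -0.1] gap 0.0 0.0
 17.11 cl mm [-29.8  61.7 119.8] F [-0.1  0.3 -0.3] gap 0.0002 0.0
 17.86 cl mm [ -1.2  40.  247.9] F [-0.4  0.  -0.6] gap -0.0004 0.0
((45.0655403137207, 62.98548126220703), (89.7063980102539, 44.86744689941406), 0.09308918565511703) 0.040898550395174454
```

```bash
python3 - <<'E'
from h import *
a=np.deg2rad(69.22); h=np.array([.4466,-.2216])-.030*np.array([np.cos(a),np.sin(a)])
command_gripper(.055,60)
movep([*h,.10],down(a)); move_l([*h,.029],feed=.1); s=sense(); print(np.round(s["position"],4),h)
command_gripper(.01,60); st("grip")
move_l([*h,.14],feed=.2); st("lift")
movep(W(-.060,.024,.12),down(YAW)); st("above")
move_l(W(-.060,.024,.075),feed=.15); sleep(.1); v=snap("wrist","wG"); st("hover")
a=cv2.imread("pics/wG.png"); cv2.imwrite("pics/g.png",cv2.resize(a[100:380,130:400],None,fx=2,fy=2,interpolation=2))
E
```

```text
[ 0.4364 -0.2497  0.0294] [ 0.43595658 -0.24964849]
grip 21.27 cl mm [ -56.9 -322.3   29.8] F [-0.3  0.2  5.9] gap 0.0248 59.5
lift 21.98 cl mm [ -58.2 -321.6  139.2] F [ 0.7  0.3 -0.8] gap 0.0249 58.9
above 23.62 cl mm [-60.   23.5 119.7] F [ 0.6 -0.3 -0.5] gap 0.0248 58.8
hover 24.22 cl mm [-59.2  24.   75.8] F [ 0.  -0.9 -0.9] gap 0.025 58.8
```

View pics/g.png

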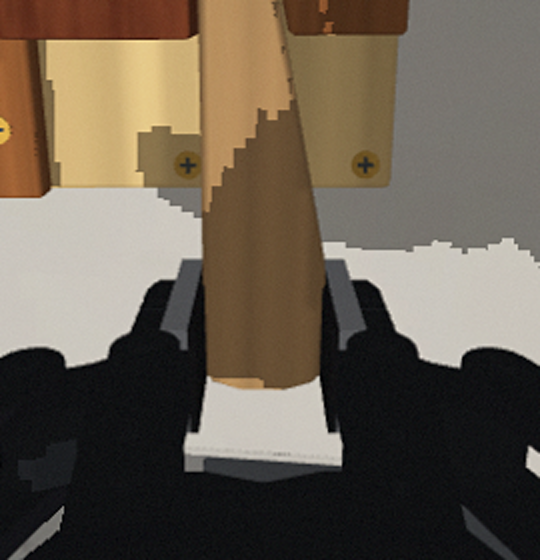

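The wedge is held with its straight face to the block (left) and looks parallel. I'll check that with depth and then lower it.

```bash
python3 - <<'E'
from h import *
v=pickle.load(open("wG.pkl","rb"))
D=cloud(v)-W(0,0,0); X=np.stack([D@ex,D@ey,D[...,2]],-1)
m=(X[...,2]>.06)&(X[...,2]<.078)&(v[1]>0)&(np.abs(X[...,1]-.024)<.025)&(X[...,0]<.06)&(X[...,0]>-.035)
Q=X[m]; print("z",np.median(Q[:,2]),"tip x",np.percentile(Q[:,0],99.7))
xs=np.arange(-.03,.014,.004); hi=[];lo=[]
for x in xs:
    q=Q[np.abs(Q[:,0]-x)<.002][:,1]; hi.append(q.max());lo.append(q.min())
print("straight",np.polyfit(xs,hi,1),"taper",np.polyfit(xs,lo,1))
E
```

```text
z 0.0697773904279091 tip x 0.015246483037328378
straight [-0.00726099  0.03582385] taper [0.1932709 0.0186851]
```

```bash
python3 - <<'E'
from h import *
R=down(YAW)
move_l(W(-.060,.025,.048),R,feed=.1); st("near")
print(move_l(W(-.060,.025,.039),feed=.02,until_force=4)); s=st("down"); z=s["position"][2]
sleep(.5); st()
move_l(W(-.034,.0275,z),feed=.04); st("in")
print(move_l(W(-.022,.0278,z),feed=.02,until_force=10)); st("push"); sleep(.1)
command_gripper(.04); st("open")
x,y,_=cl(sense()["position"])
move_l(W(x,y,.10),feed=.15)
movep(W(-.03,.0275,.22),R); sleep(.1); v=snap("wrist","wH"); st()
D=cloud(v)-W(0,0,0); X=np.stack([D@ex,D@ey,D[...,2]],-1)
m=(X[...,2]>.034)&(X[...,2]<.05)&(v[1]>0)&(X[...,0]>-.07)&(X[...,0]<.13)&(X[...,1]>.0)&(X[...,1]<.1)
a=cv2.imread("pics/wH.png"); cv2.imwrite("pics/h.png",cv2.resize(a[60:380,130:400],None,fx=1.8,fy=1.8,interpolation=2))
r=cv2.minAreaRect((X[m&(X[...,1]>.044)][:,:2]*1000).astype(np.float32)); print("block",r)
w=(X[...,2]>.029)&(X[...,2]<.039)&(v[1]>0)&(X[...,1]<.05)&(X[...,1]>.005)&(X[...,0]>-.07)&(X[...,0]<-.004)
print("wedge",cv2.minAreaRect((X[w][:,:2]*1000).astype(np.float32)),np.median(X[w][:,2]),np.percentile(X[w][:,0],.5))
E
```

```text
near 24.63 cl mm [-59.9  25.   48.2] F [ 1.   0.4 -1.1] gap 0.0251 58.8
True
down 25.02 cl mm [-59.5  25.   41.5] F [ 0.8 -0.2  3. ] gap 0.0249 59.6
 25.52 cl mm [-59.5  25.   41.4] F [0.1 0.1 5.1] gap 0.025 59.8
in 26.33 cl mm [-35.2  27.4  41.6] F [-2.3  0.3  8.9] gap 0.0246 60.3
False
push 27.08 cl mm [-24.9  28.1  41.6] F [-7.2  0.5 14.6] gap 0.0249 61.0
open 27.48 cl mm [-22.   27.7  41.2] F [ 0.  -0.2 -0.5] gap 0.0399 0.0
 28.73 cl mm [-31.   27.2 218.2] F [-1.2 -0.2 -0.3] gap 0.0402 0.0
block ((44.96894836425781, 65.13505554199219), (42.2131462097168, 89.768310546875), 89.99322509765625)
wedge ((-21.73201560974121, 27.463253021240234), (26.031423568725586, 35.405372619628906), 89.67399597167969) 0.03585002826964967 -0.038973205792557475
```

View pics/h.png

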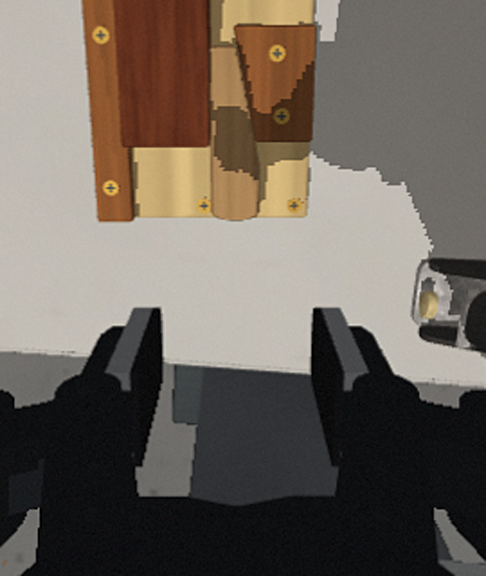

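The picture shows the wedge in the gap between the block and the cleat, flat and straight, with its butt at crop (235,218). That is x≈−39 mm, so the heel is at home. Now I check whether the arm can reach behind the butt.

```bash
python3 - <<'E'
from h import *
from scipy.spatial.transform import Rotation as Ro
for x in (-.049,-.055,-.062):
  for t in (0,5,10,15):
    for k in (0,np.pi):
      R=Ro.from_rotvec(ey*np.deg2rad(t)).as_matrix()@down(YAW+k)   # + tilts tip toward robot
      q=inverse_kinematics(W(x,.0275,.042),R); print(x,t,round(k,1),R[:,2].round(2),None if q is None else np.round(q,2))
E
```

```text
-0.049 0 0 [ 0.  0. -1.] [-0.2   0.42 -0.16  2.27  0.15  0.46 -1.97]
-0.049 0 3.1 [ 0.  0. -1.] [ 0.42  0.61 -0.94  2.24  0.82  0.68  0.54]
-0.049 5 0 [-0.09 -0.01 -1.  ] [-0.17  0.45 -0.18  2.22  0.11  0.56 -1.92]
-0.049 5 3.1 [-0.09 -0.01 -1.  ] [ 0.46  0.68 -0.99  2.19  0.77  0.8   0.59]
-0.049 10 0 [-0.17 -0.01 -0.98] [-0.15  0.48 -0.19  2.17  0.07  0.67 -1.88]
-0.049 10 3.1 [-0.17 -0.01 -0.98] [ 0.48  0.74 -1.04  2.13  0.73  0.91  0.63]
-0.049 15 0 [-0.26 -0.02 -0.97] [-0.14  0.52 -0.19  2.12  0.05  0.77 -1.85]
-0.049 15 3.1 [-0.26 -0.02 -0.97] [ 0.49  0.8  -1.06  2.08  0.69  1.02  0.66]
-0.055 0 0 [ 0.  0. -1.] [-0.2   0.42 -0.17  2.29  0.15  0.45 -1.98]
-0.055 0 3.1 [ 0.  0. -1.] [ 0.41  0.6  -0.93  2.25  0.82  0.67  0.54]
-0.055 5 0 [-0.09 -0.01 -1.  ] [-0.17  0.45 -0.18  2.23  0.11  0.56 -1.92]
-0.055 5 3.1 [-0.09 -0.01 -1.  ] [ 0.45  0.67 -0.99  2.2   0.76  0.79  0.59]
-0.055 10 0 [-0.17 -0.01 -0.98] [-0.15  0.48 -0.19  2.18  0.07  0.66 -1.88]
-0.055 10 3.1 [-0.17 -0.01 -0.98] [ 0.48  0.73 -1.03  2.15  0.72  0.9   0.63]
-0.055 15 0 [-0.26 -0.02 -0.97] [-0.14  0.51 -0.19  2.13  0.05  0.76 -1.85]
-0.055 15 3.1 [-0.26 -0.02 -0.97] [ 0.49  0.79 -1.06  2.1   0.68  1.    0.66]
-0.062 0 0 [ 0.  0. -1.] [-0.2   0.41 -0.17  2.3   0.15  0.44 -1.98]
-0.062 0 3.1 [ 0.  0. -1.] [ 0.41  0.59 -0.93  2.27  0.81  0.66  0.53]
-0.062 5 0 [-0.09 -0.01 -1.  ] [-0.17  0.44 -0.19  2.25  0.11  0.55 -1.93]
-0.062 5 3.1 [-0.09 -0.01 -1.  ] [ 0.45  0.65 -0.99  2.22  0.76  0.78  0.59]
-0.062 10 0 [-0.17 -0.01 -0.98] [-0.16  0.47 -0.19  2.2   0.07  0.65 -1.88]
-0.062 10 3.1 [-0.17 -0.01 -0.98] [ 0.47  0.72 -1.03  2.16  0.71  0.88  0.63]
-0.062 15 0 [-0.26 -0.02 -0.97] [-0.15  0.51 -0.2   2.14  0.05  0.76 -1.85]
-0.062 15 3.1 [-0.26 -0.02 -0.97] [ 0.49  0.78 -1.05  2.11  0.68  0.99  0.66]
```

```bash
python3 - <<'E'
from h import *
R=down(YAW)
command_gripper(0.0,40)
movep(W(-.066,.0275,.10),R); move_l(W(-.066,.0275,.042),feed=.12); sleep(.2); s=st("pre")
f0=np.array(s["wrist_force"])@ex
x=-.056; move_l(W(x,.0275,.042),feed=.05); sleep(.1)
for i in range(40):
    f=f0-np.mean([np.array(sense()["wrist_force"])@ex for _ in range(3)])
    if f>9: break
    x+=.001 if f<2 else .0006
    move_l(W(x,.0275,.042),feed=.02); sleep(.08)
print("cmd x",x,"f",f); sleep(.5); st("end")
E
```

```text
pre 30.59 cl mm [-65.3  27.6  42.8] F [-0.8  1.  -0.8] gap 0.0002 0.0
cmd x -0.04499999999999998 f 9.092015965137326
end 35.88 cl mm [-49.4  27.1  41.2] F [-9.5  1.3  5.3] gap -0.0003 5.0
```

```bash
python3 - <<'E'
from h import *
st(); sleep(.5); st(); v=snap("side","sI")
D=cloud(v)-W(0,0,0); X=np.stack([D@ex,D@ey,D[...,2]],-1)
m=(X[...,2]>.034)&(X[...,2]<.05)&(v[1]>0)&(X[...,0]>-.01)&(X[...,0]<.13)&(X[...,1]>.03)&(X[...,1]<.1)
print("block",cv2.minAreaRect((X[m][:,:2]*1000).astype(np.float32)),np.median(X[m][:,2]))
(u,w),=proj(v[2],[W(0,.03,.03)]).astype(int)
cv2.imwrite("pics/i.png",cv2.resize(cv2.imread("pics/sI.png")[w-60:w+60,u-75:u+75],None,fx=5,fy=5,interpolation=2))
E
```

```text
35.88 cl mm [-49.4  27.1  41.2] F [-9.5  1.3  5.3] gap -0.0003 5.0
 36.38 cl mm [-49.4  27.1  41.2] F [-9.   1.6  4.5] gap 0.0001 5.0
block ((41.17134475708008, 59.40032196044922), (100.34898376464844, 58.219295501708984), 0.20391051471233368) 0.041219372215141825
```

View pics/i.png

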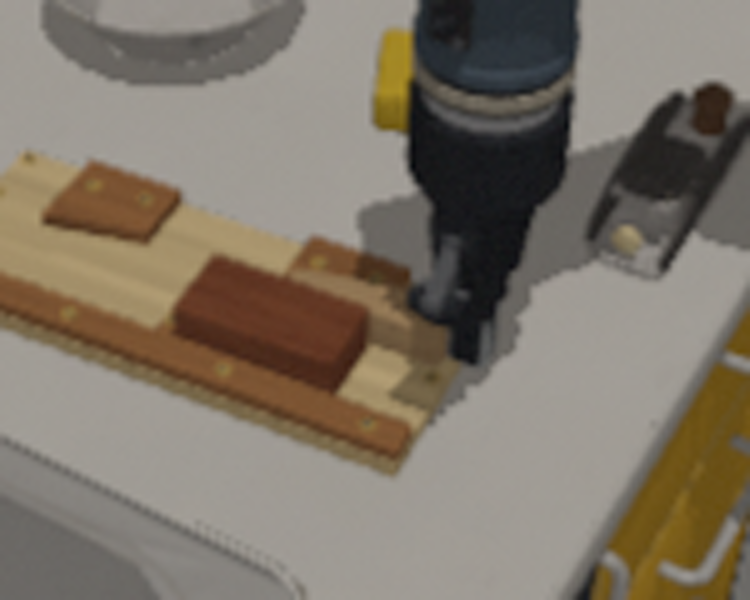

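The side view shows the block flat against the fence at about (270,315), the wedge flat beside it at (380,310), and the shut fingers bearing on its butt at (465,340). The push is steady at about 9 N.

```bash
python3 -c "
from rig import *
print(finish_job())"
```

```text
the job is handed in; nothing more can be done
None
```

I handed the job in with the block in the wide (near) station and the wedge jammed at home, its heel about 24 mm outside the mouth, while the shut fingers kept pushing its butt at a steady 9–9.5 N. No verdict came back, and the block's last precise reading, before the wedge went in, put it against the end stop and within 1 mm of the fence.

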